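Make up two pottery class kits

ROBOT

A 6-joint arm with a two-finger parallel gripper is mounted at the origin on the work surface. World frame = base frame: x ahead of the robot, y to its left, z up, the work surface at z = 0. Lengths are in mm, angles in rad, forces in N, time in s.
With the tool pointing down it reaches from about 350 to 875 mm from the base axis. Payload 15.5 kg.
Tool frame: the origin (TCP) lies midway between the tips of the shut fingers; the grasp point (between the pads) lies env.grip_depth behind it (env.grip_depth is the distance from the TCP to the grasp point, in mm); z points along the fingers, y is the direction in which the jaws open and shut (so a half turn about z gives the same grasp; the last joint's range is limited). The gripper opens to 85 mm and grips with 20 to 120 N. Pads are 22 mm wide; open, the fingers measure 114 mm over their backs; the gripper's body (76 mm by 85 mm) begins 54 mm behind the grasp point. The pads swing forward as they close: fully open they stand 13 mm farther back than shut.
Start: joints at [-1.216, 0.494, 1.345, -0, 1.302, -0.096], TCP at [272.305, -562.563, 231.277] pointing down, gripper open.
Joint ranges: [-2.91, 2.91], [-0.82, 2.16], [0.22, 2.67], [-1.22, 4.37], [0.12, 2.79], [-3.08, 3.08]. Speed limits (rad/s): [1.89, 1.89, 2.57, 3.01, 3.01, 3.01].

INTERFACE

Orientations are given as a unit quaternion [w, x, y, z].
In Python, from rig import env gives the robot as it stands. The module is installed in compiled form; this text tells all that it offers.
- The arm moves only by the tool step_arm, never from a script. Its argument "plan" is a list of rows, each a list of 4 numbers: the shift along the tool's x, y, z in cm, then the turn about the tool's z in degrees. A call has 1 to 10 rows; each row is the pose to reach, as a shift and turn from the pose commanded when the call began, along the tool's axes at that moment; what a row does not reach only later rows make up. A row lasts 1/8 s, in which the tool goes at most 62.5 mm and 10.7 degrees, less where a joint would pass 70% of its speed; a pose out of reach is approached as far as the arm can. A call with a gripper value outside its range is refused whole. "claw" is the finger opening in cm, from 0 to 8.54, set as the call begins (left out, the last holds). The fingers move at their own pace and stop on an object; "force" is the grip in N (left out, the last holds). Time passes only in rows, so rows that repeat a pose let the fingers close. It gives the time, the measured TCP pose, the force and the opening at its end, in the units of the state.
- env.observe(): the state, without advancing time (a new reading comes with each control period).
- env.camera(name): name is "side" or "top" or "wrist"; returns a dict with "frame" (384x512x3 uint8, red, green, blue), "mtx" (3x3 intrinsics, pixels), "distortion" ([k1, k2, p1, p2, k3] as OpenCV has them; the pictures are not rectified), "extrinsics" (4x4, takes a point from camera to world coordinates). Camera axes: x right, y up, looking along -z (the intrinsics and any distortion apply to the point x, -y, -z); pixel columns grow to the right and rows downward; lengths in mm; the calibration is good to about 2 mm. A picture is of the moment at which its call begins. There is no depth.
- env.sign_off(): hands the job in, once; it reports no verdict.
The state is a dict: "time": time; "joint_positions": joint angles; "joint_vel": joint speeds; "joint_torque": joint torques, N m; "position": TCP position; "orientation": TCP orientation; "wrist_force": force on the tool from outside, world axes, zero at the start; "ft_torque": the same for the moment, N m; "grip_width": opening from 0.0 (shut) to 1.0 (fully open).
Only numpy, scipy, OpenCV 4.12 (cv2) and the standard library are available. Lean on these libraries where they do the work, as an engineer would, in place of code of your own. Each camera call takes 0.05 s, during which the arm holds its last target.

TASK

Make up the two class kits from the stock in the middle of the table. Red tray: the loop tool with the black handle lying along the long pocket, and the blue glaze pot and the wooden stamp standing upright, one in each square pocket. White tray: the brush lying along the long pocket and the green glaze pot standing upright in one of the square pockets; leave the yellow glaze pot and the little terracotta cup standing where they are.

Things in the scene. Friction and masses are not known exactly. Their poses are not given: they have to be found in the camera images.
- red_tray: red kit tray, fixed, empty, 146 mm (x) by 156 mm (y), 18 mm high; floor, walls and dividers 4 mm thick, dividers as high as the walls. Origin at the centre of its underside, z up. One long pocket, 62 (x) by 148 mm (y), centred at x = -38, y = 0 mm; two square pockets, 72 by 72 mm, centred at x = +33, y = +38 and -38 mm.
- white_tray: white kit tray, fixed, empty, 146 mm (x) by 156 mm (y), 18 mm high; floor, walls and dividers 4 mm thick, dividers as high as the walls. Origin at the centre of its underside, z up. One long pocket, 62 (x) by 148 mm (y), centred at x = -38, y = 0 mm; two square pockets, 72 by 72 mm, centred at x = +33, y = +38 and -38 mm.
- blue_jar: blue glaze pot, belongs in the red tray: closed round pot 46 mm in diameter and 60 mm tall with straight sides, white with a blue band, and a blue lid 16 mm high of the same diameter. 0.11 to 0.19 kg, stands upright at the start. Origin at the centre of its underside, z up along its axis.
- green_jar: green glaze pot, belongs in the white tray: closed round pot 46 mm in diameter and 60 mm tall with straight sides, white with a green band, and a green lid 16 mm high of the same diameter. 0.11 to 0.19 kg, stands upright at the start. Origin at the centre of its underside, z up along its axis.
- yellow_jar: yellow glaze pot, not needed, must stay in its place: closed round pot 46 mm in diameter and 60 mm tall with straight sides, white with a yellow band, and a yellow lid 16 mm high of the same diameter. 0.11 to 0.19 kg, stands upright at the start. Origin at the centre of its underside, z up along its axis.
- stamp: turned brown wooden clay stamp, belongs in the red tray, stands upright on its round foot: foot 42 mm in diameter and 13 mm high, then a cone up to 19 mm height, then a straight round handle 24 mm in diameter up to the top at 58 mm. 0.06 to 0.1 kg. Origin at the centre of its underside, z up along its axis.
- loop_tool: loop tool with a black handle and a steel wire loop as its head, belongs in the red tray; lies flat on the table, 124 mm long. Origin on its underside, halfway along; x along it towards the head, z up. Straight handle 16 mm wide, 18 mm high, from x = -62 to +22 mm; loop 26 mm wide, to x = +62 mm. 0.04 kg; grip across the handle near x = -10 mm.
- brush: brush with a pale wooden handle, brass ferrule and dark brown head, belongs in the white tray; lies flat on the table, 124 mm long. Origin on its underside, halfway along; x along it towards the head, z up. Straight handle 16 mm wide, 18 mm high, from x = -62 to +22 mm; ferrule and head up to 22 mm wide, to x = +62 mm. 0.04 kg; grip across the handle near x = -10 mm.
- cup: small unglazed terracotta cup, open at the top, 50 mm in diameter at the rim and 36 mm at the foot, 50 mm tall, standing on the table: not needed, must stay in its place. Origin at the centre of its underside, z up.

How it is judged:
By the outcome, as a careful person would: the job done as asked, in the order asked, and still so for the second after the job is handed in, with the robot touching nothing.
It also fails if it takes over 128 s, if anything falls off the work surface, if the arm or the gripper's body presses on something with over 40 N, if the wrist force passes 120 N, or if a joint passes its speed limit or range.

## Working session

There is one attempt and no reset: what is moved stays moved. The work goes in short steps, Python scripts to look and compute and a tool call to move; the robot and the scene stay as the last step left them, time stands still between calls to the robot, and variables do not carry over. Pictures are saved under pics/ and viewed, and the job is handed in when it is done.

Besides the shell and the picture viewer there is one more tool, called after "Emit:" as name(argument=value, ...), one argument or row to a line, values as JSON. step_arm: Moves the arm, as the interface text tells. Its arguments: {"type":"object","properties":{"plan":{"type":"array"},"claw":{"type":"number"},"force":{"type":"number"}},"required":["plan"]}

```bash
mkdir -p pics
python3 - <<'E'
from rig import env
import cv2,numpy as np
print(env.grip_depth, env.observe())
for n in ["side","top","wrist"]:
    c=env.camera(n); cv2.imwrite(f"pics/{n}0.png",cv2.cvtColor(c["frame"],cv2.COLOR_RGB2BGR))
    print(n,c["mtx"].round(1).tolist(),np.round(c["distortion"],4).tolist(),c["extrinsics"].round(3).tolist())
E
```

```text
18.700000000000003 {'time': 0.0, 'joint_positions': array([-1.21549749e+00,  4.94189488e-01,  1.34614886e+00, -2.01889877e-05,
        1.30251274e+00, -9.54947688e-02]), 'joint_vel': array([-0.00036185,  0.00032856, -0.00046991, -0.0004453 , -0.000885  ,
       -0.0018972 ]), 'joint_torque': array([-2.51185884e-03, -8.82176113e+01, -3.83860767e+01, -3.53588839e-04,
        1.01421875e-02, -5.75212130e-05]), 'position': array([ 272.16899334, -562.21070248,  230.69033312]), 'orientation': array([-6.22655350e-04,  9.74704709e-01,  2.23495714e-01, -9.11566398e-05]), 'wrist_force': array([0.63226369, 0.0325353 , 0.76006367]), 'ft_torque': array([-0.02470805, -0.00227035,  0.02845393]), 'grip_width': 1.0000112943226578}
side [[491.7, 0.0, 260.5], [0.0, 491.7, 188.9], [0.0, 0.0, 1.0]] [-0.1366, 0.0, 0.0, 0.0, 0.0] [[-0.828, 0.434, -0.354, 198.293], [-0.56, -0.658, 0.504, 517.719], [-0.014, 0.616, 0.788, 800.934], [0.0, 0.0, 0.0, 1.0]]
top [[361.0, 0.0, 254.8], [0.0, 361.0, 194.6], [0.0, 0.0, 1.0]] [-0.0107, 0.0, 0.0, 0.0, 0.0] [[-0.004, 0.984, -0.177, 426.892], [-1.0, -0.002, 0.011, -0.575], [0.011, 0.178, 0.984, 854.146], [0.0, 0.0, 0.0, 1.0]]
wrist [[344.9, 0.0, 253.8], [0.0, 344.9, 193.0], [0.0, 0.0, 1.0]] [-0.067, 0.0, 0.0, 0.0, 0.0] [[0.435, 0.853, 0.288, 347.021], [-0.9, 0.413, 0.137, -526.093], [-0.002, -0.319, 0.948, 374.206], [0.0, 0.0, 0.0, 1.0]]
```

View pics/top0.png

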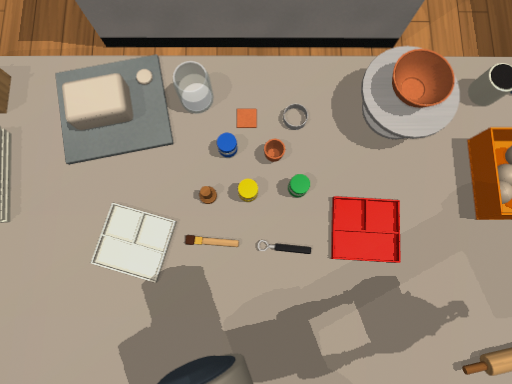

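View pics/side0.png

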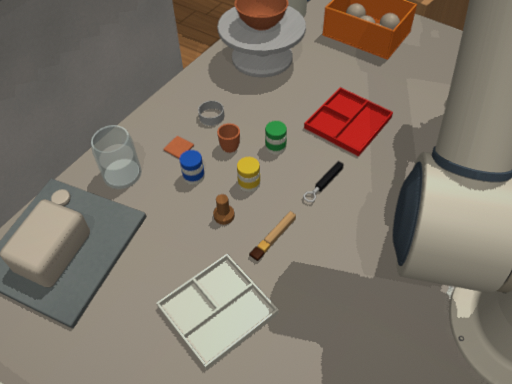

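View pics/wrist0.png

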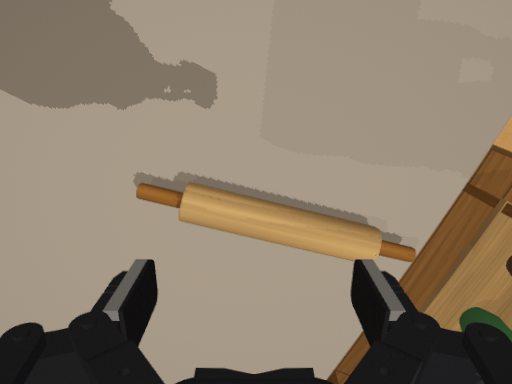

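```bash
cat > h.py <<'E'
import numpy as np,cv2
from scipy.spatial.transform import Rotation as R
def ray(c,uv):
    p=cv2.undistortPoints(np.array([[uv]],float),c["mtx"],np.array(c["distortion"],float))[0,0]
    T=np.array(c["extrinsics"]);d=T[:3,:3]@np.array([p[0],-p[1],-1]);return T[:3,3],d/np.linalg.norm(d)
def onz(c,uv,z):
    o,d=ray(c,uv);return o+d*(z-o[2])/d[2]
def tri(obs):
    A=np.zeros((3,3));b=np.zeros(3)
    for c,uv in obs:
        o,d=ray(c,uv);P=np.eye(3)-np.outer(d,d);A+=P;b+=P@o
    x=np.linalg.solve(A,b)
    res=[np.linalg.norm((np.eye(3)-np.outer(ray(c,uv)[1],ray(c,uv)[1]))@(x-ray(c,uv)[0])) for c,uv in obs]
    return x,res
def proj(c,X):
    T=np.array(c["extrinsics"]);q=(np.asarray(X,float)-T[:3,3])@T[:3,:3];q=q*[1,-1,-1]
    return cv2.projectPoints(q[None],np.zeros(3),np.zeros(3),c["mtx"],np.array(c["distortion"],float))[0][0,0]
def crop(c,x0,y0,x1,y1,s,fn):
    im=cv2.cvtColor(c["frame"],cv2.COLOR_RGB2BGR)[y0:y1,x0:x1]
    im=cv2.resize(im,None,fx=s,fy=s,interpolation=cv2.INTER_CUBIC)
    for u in range((x0//20+1)*20,x1,20):
        cv2.line(im,((u-x0)*s,0),((u-x0)*s,6),(255,0,255),1);cv2.putText(im,str(u),((u-x0)*s+2,12),0,.4,(255,0,255),1)
    for v in range((y0//20+1)*20,y1,20):
        cv2.line(im,(0,(v-y0)*s),(6,(v-y0)*s),(255,0,255),1);cv2.putText(im,str(v),(8,(v-y0)*s+4),0,.4,(255,0,255),1)
    cv2.imwrite(fn,im)
E
python3 - <<'E'
from rig import env
from h import *
import pickle
t=env.camera("top");s=env.camera("side");pickle.dump((t,s),open("c0.pkl","wb"))
crop(t,80,95,240,285,3,"pics/t_l.png");crop(t,230,95,410,285,3,"pics/t_r.png")
crop(s,150,80,390,280,3,"pics/s_m.png");crop(s,150,240,300,370,4,"pics/s_w.png")
E
```

```text
(no output)
```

View pics/t_l.png

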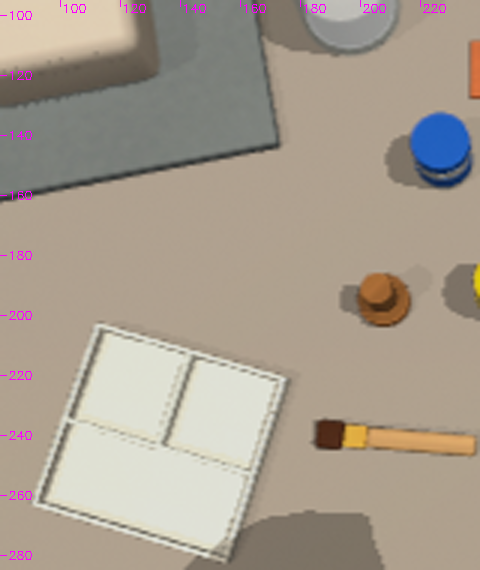

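View pics/t_r.png

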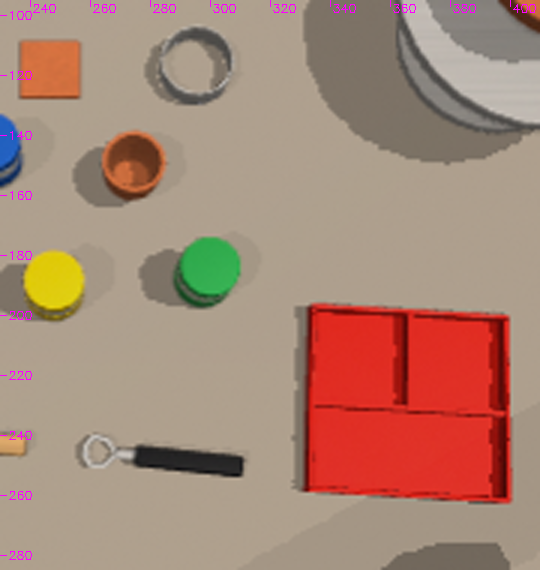

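View pics/s_m.png

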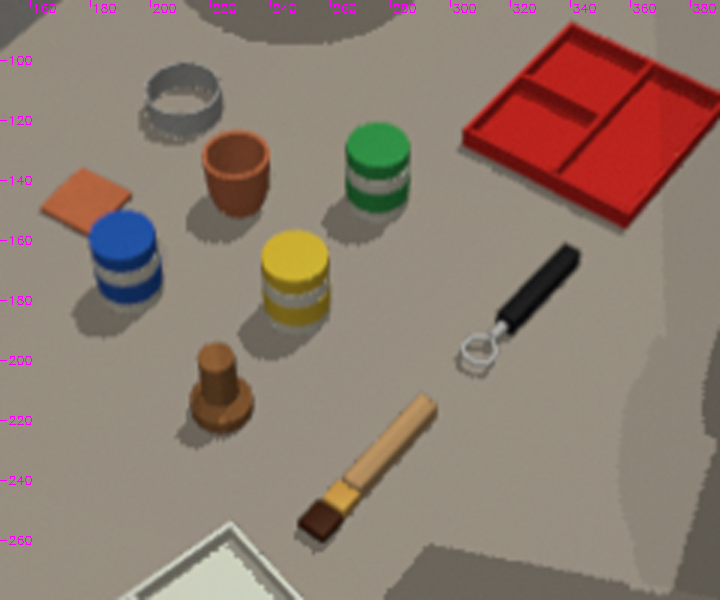

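View pics/s_w.png

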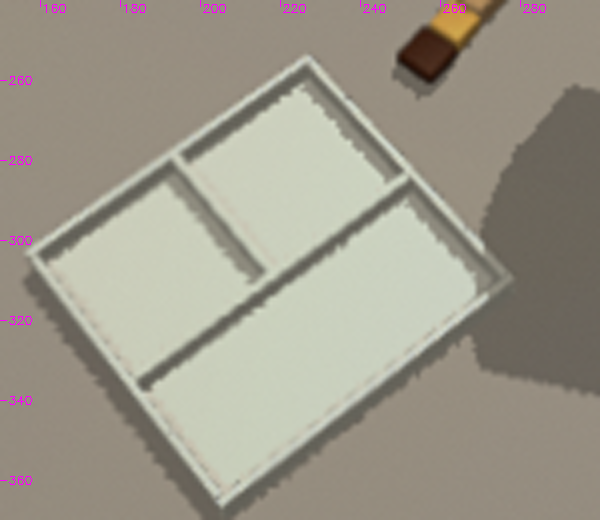

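Run:
```python
from h import *
import pickle
t,s=pickle.load(open("c0.pkl","rb"))
P=dict(wTL=((112.7,202.7),(157,303.5)),wTR=((175.7,220.7),(226.8,254.3)),wBR=((156,282),(278,309.5)),wBL=((91.3,262.3),(205.5,366.3)),
rTL=((333,196.3),(304.3,123.5)),rTR=((399.7,200.3),(341,88.3)),rBR=((400.3,262.3),(392,115)),rBL=((331.7,258.3),(358.7,151.7)),
blue=((226.7,142.3),(190.7,157.7)),green=((299.7,183.3),(276,128.3)),yellow=((248,188),(248.3,165)),stamp=((205.7,191.7),(222.3,199)),cup=((274.3,149.3),(228.7,132.3)),
lt_tail=((311,250),(340.7,163.3)),lt_front=((274.7,246.7),(320,188.3)),lt_end=((257.3,245.7),(306,199.3)),
b_tail=((238,243.7),(293.3,214)),b_front=((202.3,241.3),(267.3,239.3)),b_end=((185.3,239.3),(252.7,256)))
H=dict(blue=60,green=60,yellow=60,stamp=58,cup=50)
for k,(a,b) in P.items():
    x,r=tri([(t,a),(s,b)])
    print(k,x.round(1),"res %.1f"%r[0],"top@z",onz(t,a,H.get(k,18)).round(1),"side@z",onz(s,b,H.get(k,18)).round(1))
```

```text
wTL [560.  323.8  13.6] res 0.1 top@z [559.2 322.   18. ] side@z [558.1 324.9  18. ]
wTR [517.6 174.8  12.4] res 0.5 top@z [516.6 173.4  18. ] side@z [515.8 177.4  18. ]
wBR [378.7 214.7  13.1] res 0.8 top@z [378.2 213.1  18. ] side@z [378.3 216.9  18. ]
wBL [422.3 363.8  13.3] res 0.0 top@z [422.3 361.8  18. ] side@z [421.  364.7  18. ]
rTL [ 573.4 -195.5   15.3] res 0.2 top@z [ 573.2 -194.8   18. ] side@z [ 571.9 -193.1   18. ]
rTR [ 564.1 -356.1    9.8] res 0.4 top@z [ 563.2 -352.5   18. ] side@z [ 559.9 -347.2   18. ]
rBR [ 420.5 -349.1    1.5] res 1.5 top@z [ 419.2 -343.    18. ] side@z [ 417.2 -330.4   18. ]
rBL [ 429.8 -185.7   16.5] res 0.7 top@z [ 429.1 -185.6   18. ] side@z [ 429.9 -184.    18. ]
blue [693.2  54.5  59.2] res 0.8 top@z [692.2  54.1  60. ] side@z [693.5  55.2  60. ]
green [ 596.  -111.5   57.6] res 0.2 top@z [ 595.7 -111.1   60. ] side@z [ 594.5 -109.5   60. ]
yellow [585.8   5.4  57.6] res 0.2 top@z [585.2   5.4  60. ] side@z [584.7   7.1  60. ]
stamp [578.6 100.9  55.8] res 0.9 top@z [577.3 100.2  58. ] side@z [578.3 102.4  58. ]
cup [680.2 -55.8  45.7] res 0.4 top@z [678.5 -55.6  50. ] side@z [677.9 -52.4  50. ]
lt_tail [ 448.8 -139.9   10.2] res 0.5 top@z [ 448.1 -138.8   18. ] side@z [ 446.7 -133.2   18. ]
lt_front [454.7 -56.8   8.6] res 1.8 top@z [456.  -55.5  18. ] side@z [449.9 -50.8  18. ]
lt_end [459.8 -15.1  13.1] res 1.3 top@z [458.5 -15.5  18. ] side@z [459.4 -11.3  18. ]
b_tail [463.6  29.1  11.8] res 0.2 top@z [463.2  28.8  18. ] side@z [461.7  33.   18. ]
b_front [469.6 110.7  21.7] res 1.0 top@z [468.9 110.8  18. ] side@z [471.8 109.1  18. ]
b_end [474.9 151.3  13.1] res 1.1 top@z [473.6 149.9  18. ] side@z [474.2 153.9  18. ]
```

```bash
cat >> h.py <<'E'
def go(env,x,y,z,psi,ref=None):
    o=env.observe();q=o["orientation"];M=R.from_quat([q[1],q[2],q[3],q[0]]).as_matrix()
    p=o["position"]; cur=np.degrees(np.arctan2(M[1,0],M[0,0]))
    d=M.T@(np.array([x,y,z])-p)
    print("t %.2f pos"%o["time"],p.round(1),"psi %.1f"%cur,"tilt",M[2,2].round(4),"F",o["wrist_force"].round(1),"w %.3f"%o["grip_width"],"=> cm",(d/10).round(2),"turn %.1f"%(((cur-psi)+180)%360-180))
E
python3 - <<'E'
from rig import env
from h import *
go(env,430,-90,150,85)
E
```

```text
t 0.25 pos [ 272.2 -562.4  231. ] psi 25.8 tilt -1.0 F [ 0.3  0.4 -0.3] w 1.001 => cm [ 34.78 -35.65   8.12] turn -59.2
```

Emit:
step_arm(
  plan=[
    [3.7,-3.6,1,-6],
    [7.4,-7.2,2,-12],
    [11.1,-10.8,3,-18],
    [14.8,-14.4,4,-25],
    [18.5,-18,5,-32],
    [22.2,-21.6,6,-39],
    [26,-25.2,7,-46],
    [29.8,-28.8,8,-52],
    [33.5,-32.4,8,-57],
    [36.5,-36,8,-59],
  ],
  claw=5.0,
  force=40,
)

```text
time: 1.5
position: [444.6, -77.9, 151.3]
orientation: [0.0, 0.738, 0.675, 0.0]
wrist_force: [-0.3, -1.0, -0.3]
grip_width: 0.585
```

Run:
```python
from rig import env
from h import *
go(env,452.4,-87.2,150,85)
c=env.camera("wrist");cv2.imwrite("pics/w1.png",c["frame"][...,::-1])
go(env,452.4,-87.2,150,85)
for k,X in dict(tail=(448.1,-138.8,18),front=(456,-55.5,18),end=(458.5,-15.5,10)).items(): print(k,proj(c,X).round(1))
import pickle;pickle.dump(c,open("w1.pkl","wb"))
```

```text
t 1.50 pos [444.6 -77.9 151.3] psi 85.0 tilt -1.0 F [-0.3 -1.  -0.3] w 0.585 => cm [-0.86  0.85  0.13] turn -0.0
t 1.55 pos [444.8 -73.8 151.3] psi 85.1 tilt -1.0 F [-2.5  3.1 -0.1] w 0.583 => cm [-1.27  0.87  0.12] turn 0.1
tail [262.8 246.3]
front [264.3 154.2]
end [263.2 103.2]
```

View pics/w1.png

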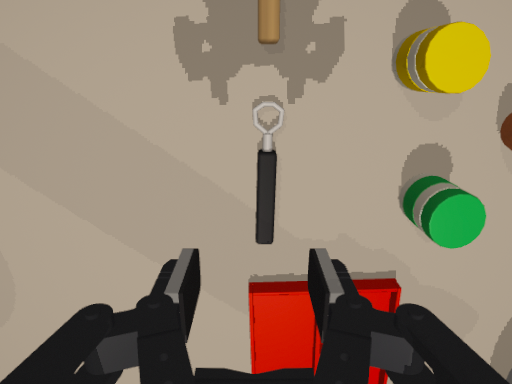

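Emit:
step_arm(
  plan=[
    [-0.3,0.4,2,0],
    [-0.7,0.9,4,0],
    [-0.7,0.9,4,0],
    [-0.7,0.9,4,0],
  ],
)

```text
time: 2.05
position: [452.3, -87.3, 111.8]
orientation: [0.0, 0.738, 0.674, 0.0]
wrist_force: [-1.5, 0.1, -0.2]
grip_width: 0.585
```

Run:
```python
from rig import env
from h import *
c=env.camera("wrist");cv2.imwrite("pics/w2.png",c["frame"][...,::-1])
go(env,453.5,-87.2,3,85)
for k,X in dict(tail=(448.1,-138.8,18),front=(456,-55.5,18),end=(458.5,-15.5,10)).items(): print(k,proj(c,X).round(1))
import pickle;pickle.dump(c,open("w2.pkl","wb"))
```

```text
t 2.10 pos [452.4 -87.4 111.9] psi 84.8 tilt -1.0 F [-0.2 -0.4  0.5] w 0.584 => cm [ 0.03  0.1  10.89] turn -0.2
tail [253.5 259.7]
front [253.9 153.8]
end [252.2  94.2]
```

View pics/w2.png

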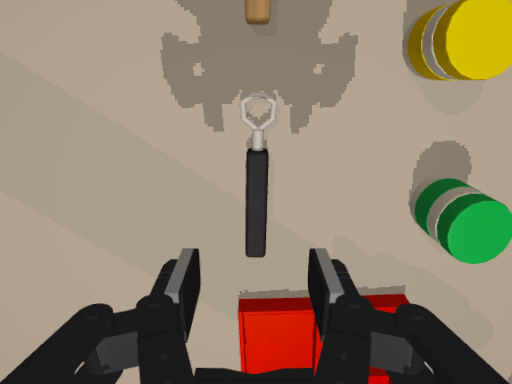

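Run:
```python
from h import *
import pickle
c=pickle.load(open("w2.pkl","rb"));t,s=pickle.load(open("c0.pkl","rb"))
print(tri([(t,(311,250)),(c,(256,256))]),tri([(t,(274.7,246.7)),(c,(257.5,151))]))
print(tri([(t,(311,250)),(c,(256,256)),(s,(340.7,163.3))]))
```

```text
(array([ 449.16329626, -140.35047111,    9.27058691]), [np.float64(0.8064023444518161), np.float64(0.806402344451838)]) (array([457.58550304, -56.89266757,   1.05904567]), [np.float64(1.0251446966937565), np.float64(1.0251446966937034)])
(array([ 449.23834992, -140.21704882,    9.57336163]), [np.float64(0.8785121777613135), np.float64(0.7397543351587208), np.float64(0.15556491053136687)])
```

Emit:
step_arm(
  plan=[
    [0.2,0.15,4,0],
    [0.2,0.15,7.5,0],
    [0.2,0.15,9.8,0],
    [0.2,0.15,10.8,0],
    [0.2,0.15,10.9,0],
    [0.2,0.15,10.9,0],
  ],
)

```text
time: 2.85
position: [454.5, -85.6, 3.1]
orientation: [0.001, 0.738, 0.674, 0.0]
wrist_force: [-1.0, -0.2, -0.1]
grip_width: 0.586
```

Emit:
step_arm(
  plan=[
    [0,0,0,0],
    [0,0,0,0],
    [0,0,0,0],
    [0,0,0,0],
    [0,0,0,0],
  ],
  claw=0.5,
  force=40,
)

```text
time: 3.48
position: [454.3, -85.5, 2.9]
orientation: [0.0, 0.738, 0.674, 0.0]
wrist_force: [-0.2, 0.3, 12.2]
grip_width: 0.177
```

Run:
```python
from rig import env
from h import *
go(env,453.5,-87.2,120,85)
```

```text
t 3.48 pos [454.3 -85.5   2.9] psi 84.8 tilt -1.0 F [-0.2  0.3 12.2] w 0.177 => cm [ -0.18  -0.05 -11.71] turn -0.2
```

Emit:
step_arm(
  plan=[
    [0,0,-1,0],
    [0,0,-3,0],
    [0,0,-7,0],
    [-3,0.1,-10,-1],
    [-8,0.3,-10,-1.6],
    [-13.5,0.3,-10,-1.6],
    [-17.5,0.3,-10,-1.6],
    [-19,0.2,-10,-1.6],
    [-19,0.2,-10,-1.6],
    [-19,0.2,-10,-1.6],
  ],
)

```text
time: 4.72
position: [438.7, -273.6, 102.4]
orientation: [-0.0, 0.729, 0.685, 0.0]
wrist_force: [-0.6, 0.3, -0.3]
grip_width: 0.173
```

Run:
```python
from rig import env
from h import *
c=env.camera("wrist");cv2.imwrite("pics/w3.png",c["frame"][...,::-1])
t=env.camera("top");crop(t,230,95,410,285,3,"pics/t3.png")
go(env,457.6,-276.6,8,86.4)
def tp(x,y,z,c0=(496.2,-269),yaw=-3.6):
    a=np.radians(yaw);return (c0[0]+x*np.cos(a)-y*np.sin(a),c0[1]+x*np.sin(a)+y*np.cos(a),z)
for q in [(-73,78),(73,78),(73,-78),(-73,-78),(-5,76),(-5,-76)]: print(q,proj(c,tp(*q,18)).round(1),proj(t,tp(*q,18)).round(1))
```

```text
t 4.83 pos [ 438.9 -273.7  102.4] psi 86.5 tilt -1.0 F [ 0.6 -0.1 -0.2] w 0.176 => cm [-0.18  1.88  9.44] turn 0.1
(-73, 78) [227.4  72.5] [332.1 258.7]
(73, 78) [454.7  75.5] [333.4 196. ]
(73, -78) [418.9 285.2] [399.2 199.9]
(-73, -78) [232.2 286.6] [400.  262.7]
(-5, 76) [335.1  76.2] [333.6 229.1]
(-5, -76) [320.4 284.2] [398.8 232.9]
```

View pics/w3.png

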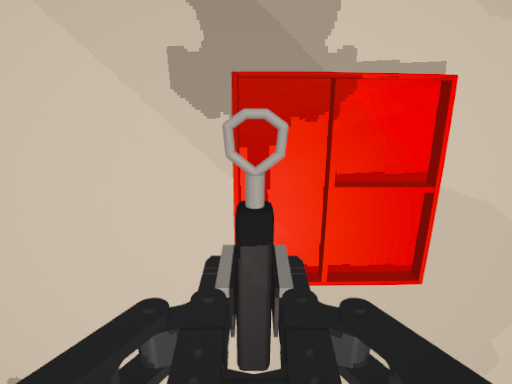

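View pics/t3.png

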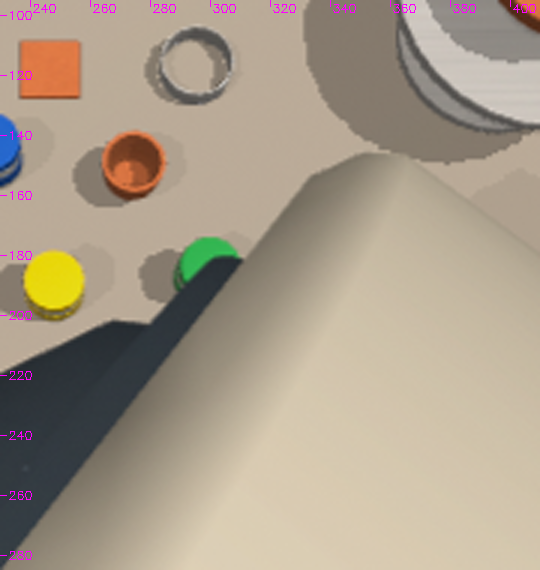

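Emit:
step_arm(
  plan=[
    [-0.1,1,2,0],
    [-0.2,1.95,4,0],
    [-0.2,1.95,6.5,0],
    [-0.2,1.95,8.5,0],
    [-0.2,1.95,9.3,0],
    [-0.2,1.95,9.4,0],
    [-0.2,1.95,9.4,0],
  ],
)

```text
time: 5.7
position: [458.5, -278.1, 8.9]
orientation: [0.0, 0.729, 0.685, 0.0]
wrist_force: [0.3, -1.0, -0.6]
grip_width: 0.176
```

Emit:
step_arm(
  plan=[
    [0,0,0,0],
    [0,0,0,0],
    [0,0,0,0],
  ],
  claw=2.5,
)

```text
time: 6.08
position: [458.3, -278.1, 8.5]
orientation: [0.0, 0.729, 0.685, 0.0]
wrist_force: [0.3, 0.4, 0.6]
grip_width: 0.293
```

Emit:
step_arm(
  plan=[
    [0,0,-2,0],
    [0,0,-6,0],
    [0,0,-11,0],
    [0,0,-13,0],
  ],
)

```text
time: 6.58
position: [459.0, -278.6, 141.0]
orientation: [0.002, 0.729, 0.685, 0.0]
wrist_force: [-0.1, 0.1, -0.8]
grip_width: 0.292
```

Run:
```python
from rig import env
from h import *
c=env.camera("wrist");cv2.imwrite("pics/w4.png",c["frame"][...,::-1])
go(env,692.5,54.5,150,85)
```

```text
t 6.62 pos [ 459.4 -279.   142.3] psi 86.4 tilt -1.0 F [ 1.9 -2.2  3.3] w 0.294 => cm [34.73 21.19 -0.78] turn 1.4
```

View pics/w4.png

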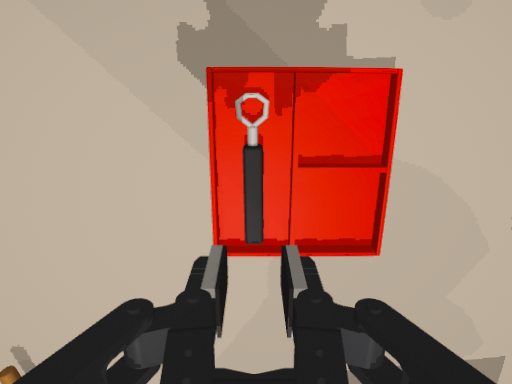

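Emit:
step_arm(
  plan=[
    [2,1.2,-0.5,0.5],
    [6,4,-1,1],
    [10.5,7.5,-1,1],
    [15,11,-1,1],
    [19.5,15,-1,1],
    [23.5,18.5,-1,1],
    [27,20.5,-1,1],
    [29,21.2,-1,1],
    [29.3,21.3,-1,1],
    [29.3,21.3,-1,1],
  ],
  claw=8.5,
)

```text
time: 7.88
position: [688.4, 0.3, 148.1]
orientation: [-0.0, 0.735, 0.678, -0.0]
wrist_force: [-0.4, -1.7, 0.4]
grip_width: 0.996
```

Run:
```python
from rig import env
from h import *
c=env.camera("wrist");cv2.imwrite("pics/w5.png",c["frame"][...,::-1])
go(env,692.5,54.5,24,85)
print(proj(c,(692.8,54.6,60)))
import pickle;pickle.dump(c,open("w5.pkl","wb"))
```

```text
t 7.92 pos [688.4   0.  148.2] psi 85.4 tilt -1.0 F [-0.6 -0.8  1. ] w 0.994 => cm [ 5.46 -0.02 12.42] turn 0.4
[252.81311887 122.47507495]
```

View pics/w5.png

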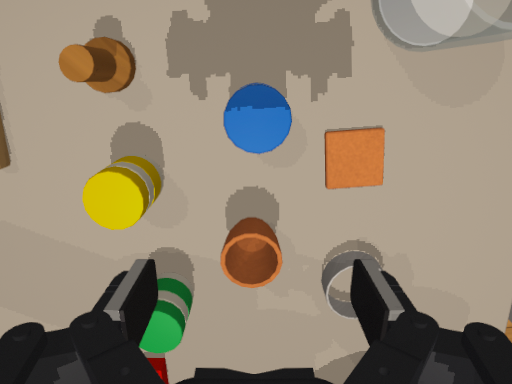

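Emit:
step_arm(
  plan=[
    [2.5,0.1,1,0],
    [5,0.1,3,0],
    [5.6,0.1,5,0],
    [5.6,0.1,8,0],
    [5.6,0.1,11,0],
    [5.6,0.1,12.2,0],
    [5.6,0.1,12.4,0],
    [5.6,0.1,12.4,0],
  ],
)

```text
time: 8.93
position: [695.0, 56.9, 25.0]
orientation: [0.0, 0.735, 0.678, 0.0]
wrist_force: [1.4, -0.3, 0.2]
grip_width: 0.996
```

Emit:
step_arm(
  plan=[
    [0,0,0,0],
    [0,0,0,0],
    [0,0,0,0],
    [0,0,0,0],
    [0,0,0,0],
  ],
  claw=3.5,
  force=50,
)

```text
time: 9.55
position: [694.8, 56.8, 25.1]
orientation: [0.0, 0.735, 0.678, 0.0]
wrist_force: [-1.9, 0.4, 7.8]
grip_width: 0.526
```

Run:
```python
from rig import env
from h import *
c=env.camera("wrist");cv2.imwrite("pics/w6.png",c["frame"][...,::-1])
go(env,692.5,54.5,24,85)
```

```text
t 9.60 pos [694.8  56.8  25.2] psi 85.4 tilt -1.0 F [-1.1 -0.7  7.2] w 0.529 => cm [-0.25 -0.22  0.11] turn 0.4
```

View pics/w6.png

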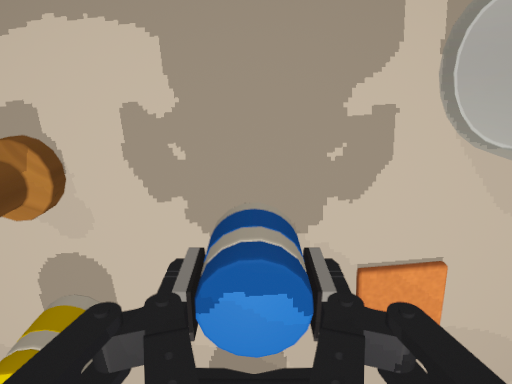

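Emit:
step_arm(
  plan=[
    [0,0,-1,0],
    [0,0,-3.5,0],
    [-1,-0.5,-7,0],
    [-4,-2,-10,0],
    [-8.5,-4,-11.5,0],
    [-13,-6.2,-11.5,-0.5],
    [-18,-8.5,-11.5,-1],
    [-23,-10.8,-11.5,-1],
    [-27.5,-12.8,-11.5,-1],
    [-30.1,-13.9,-11.5,-1],
  ],
)

```text
time: 10.85
position: [530.8, -234.1, 140.0]
orientation: [0.0, 0.729, 0.684, 0.0]
wrist_force: [-0.5, 0.7, -1.1]
grip_width: 0.532
```

Emit:
step_arm(
  plan=[
    [0,0,0,0],
    [0,0,0,0],
  ],
)

```text
time: 11.1
position: [532.3, -231.7, 139.7]
orientation: [0.0, 0.729, 0.685, 0.0]
wrist_force: [-0.3, 0.3, -1.7]
grip_width: 0.528
```

Run:
```python
from rig import env
from h import *
c=env.camera("wrist");cv2.imwrite("pics/w7.png",c["frame"][...,::-1])
s=env.camera("side");crop(s,250,60,420,200,4,"pics/s7.png")
go(env,532.5,-232.5,30,86.4)
```

```text
t 11.20 pos [ 532.4 -231.3  139.5] psi 86.5 tilt -1.0 F [-0.5  0.7 -0.3] w 0.524 => cm [-1.200e-01  1.000e-02  1.095e+01] turn 0.1
```

View pics/w7.png

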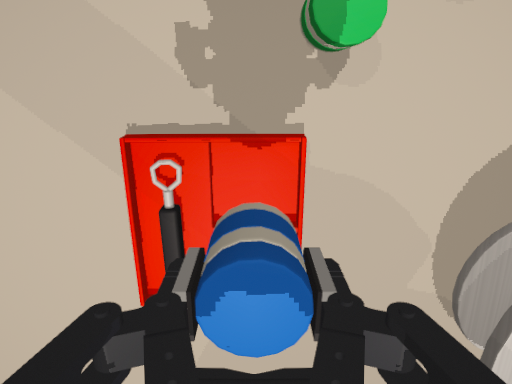

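View pics/s7.png

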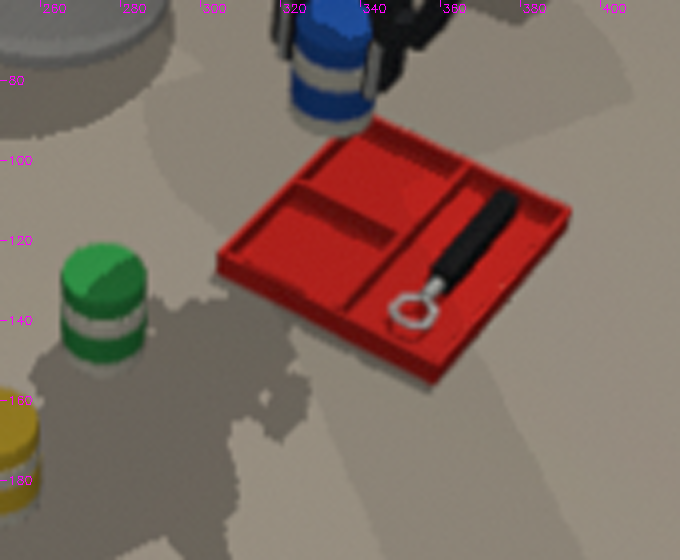

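Emit:
step_arm(
  plan=[
    [-0.1,0,3,0],
    [-0.1,0,6,0],
    [-0.1,0,8.5,0],
    [-0.1,0,10.2,0],
    [-0.1,0,10.8,0],
    [-0.1,0,10.95,0],
    [-0.1,0,10.95,0],
    [-0.1,0,10.95,0],
  ],
)

```text
time: 12.2
position: [532.3, -233.3, 30.4]
orientation: [0.001, 0.729, 0.685, 0.0]
wrist_force: [-0.4, 0.0, -0.9]
grip_width: 0.527
```

Run:
```python
from rig import env
from h import *
s=env.camera("side");crop(s,250,60,420,200,4,"pics/s8.png")
go(env,532.5,-232.5,30,86.4)
```

```text
t 12.25 pos [ 532.2 -233.3   30.3] psi 86.4 tilt -1.0 F [-0.6 -0.1 -1.7] w 0.524 => cm [0.08 0.03 0.03] turn 0.0
```

View pics/s8.png

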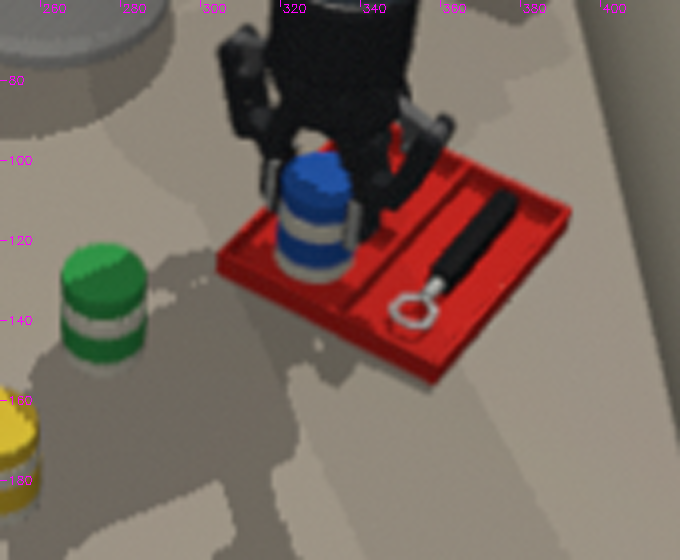

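Emit:
step_arm(
  plan=[
    [0,0,0,0],
    [0,0,0,0],
    [0,0,0,0],
  ],
  claw=8.0,
)

```text
time: 12.62
position: [531.9, -233.2, 29.9]
orientation: [0.0, 0.729, 0.685, 0.0]
wrist_force: [0.2, -0.5, -0.7]
grip_width: 0.938
```

Emit:
step_arm(
  plan=[
    [0,0,-2,0],
    [0,0,-6,0],
    [0,0,-11,0],
    [0,0,-12,0],
  ],
)

```text
time: 13.12
position: [533.2, -233.8, 152.9]
orientation: [0.002, 0.729, 0.685, 0.001]
wrist_force: [0.1, -0.9, -0.5]
grip_width: 0.931
```

Run:
```python
from rig import env
from h import *
c=env.camera("wrist");cv2.imwrite("pics/w9.png",c["frame"][...,::-1])
go(env,578.5,45,150,85)
```

```text
t 13.18 pos [ 532.9 -233.7  152.4] psi 86.4 tilt -1.0 F [ 1.  -0.1  0.8] w 0.936 => cm [28.1   2.81  0.2 ] turn 1.4
```

View pics/w9.png

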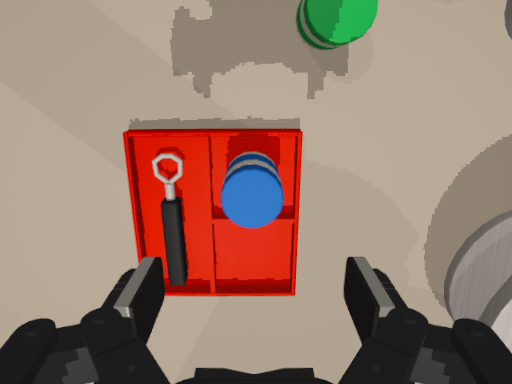

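Emit:
step_arm(
  plan=[
    [3,0.3,0,0],
    [8,0.8,0,1],
    [13.5,1.4,0,1],
    [19,2,0,1],
    [24,2.5,0,1],
    [27.5,2.8,0,1],
    [28.1,2.8,0,1],
    [28.1,2.8,0,1],
    [28.1,2.8,0,1],
  ],
)

```text
time: 14.3
position: [577.1, 44.6, 149.4]
orientation: [-0.0, 0.735, 0.678, -0.0]
wrist_force: [-1.3, 0.1, -1.1]
grip_width: 0.938
```

Run:
```python
from rig import env
from h import *
c=env.camera("wrist");cv2.imwrite("pics/w10.png",c["frame"][...,::-1])
go(env,580,102.5,25,85)
print(proj(c,(578,101,58)))
import pickle;pickle.dump(c,open("w10.pkl","wb"))
```

```text
t 14.35 pos [577.2  44.5 149.5] psi 85.4 tilt -1.0 F [ 1.  -0.4  0.7] w 0.935 => cm [ 5.8  -0.18 12.45] turn 0.4
[247.33906312 119.03293602]
```

View pics/w10.png

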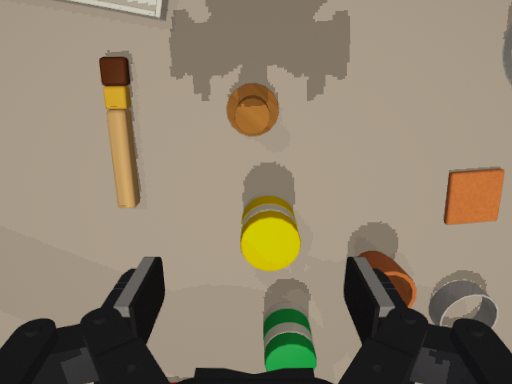

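Emit:
step_arm(
  plan=[
    [2.5,-0.1,0.5,0],
    [5,-0.15,2,0],
    [5.85,-0.16,4.5,0],
    [5.85,-0.16,8,0],
    [5.85,-0.16,11,0],
    [5.85,-0.16,12.3,0],
    [5.85,-0.16,12.45,0],
    [5.85,-0.16,12.45,0],
  ],
)

```text
time: 15.35
position: [581.0, 103.9, 26.2]
orientation: [0.0, 0.735, 0.678, 0.001]
wrist_force: [0.5, 1.4, 0.2]
grip_width: 0.932
```

Emit:
step_arm(
  plan=[
    [0,0,0,0],
    [0,0,0,0],
    [0,0,0,0],
    [0,0,0,0],
    [0,0,0,0],
    [0,0,0,0],
  ],
  claw=1.2,
  force=40,
)

```text
time: 16.1
position: [580.6, 104.1, 25.7]
orientation: [0.0, 0.735, 0.678, 0.0]
wrist_force: [-1.0, -0.3, 5.1]
grip_width: 0.256
```

Run:
```python
from rig import env
from h import *
c=env.camera("wrist");cv2.imwrite("pics/w11.png",c["frame"][...,::-1])
a=np.radians(-3.6)
X=np.array([497.2,-268.4])+np.array([33*np.cos(a)+38*np.sin(a),33*np.sin(a)-38*np.cos(a)]);print(X)
go(env,*X,29.5,86.4)
```

```text
[ 527.7488423  -308.39710282]
t 16.15 pos [580.6 104.1  25.7] psi 85.4 tilt -1.0 F [-0.9  0.2  6.6] w 0.264 => cm [-41.54  -1.99  -0.39] turn -1.0
```

View pics/w11.png

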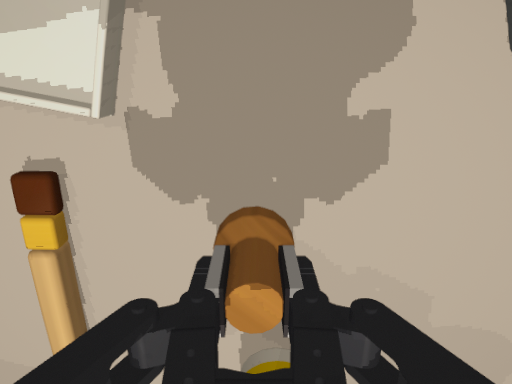

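Emit:
step_arm(
  plan=[
    [0,0,-1,0],
    [0,0,-4,0],
    [-1,0,-8,0],
    [-4.5,-0.2,-11.5,0],
    [-9.5,-0.5,-13,-1],
    [-15,-0.7,-13,-1],
    [-20.5,-1,-13,-1],
    [-26,-1.2,-13,-1],
    [-31.5,-1.5,-13,-1],
    [-36,-1.8,-13,-1],
  ],
)

```text
time: 17.4
position: [533.3, -255.5, 155.9]
orientation: [0.0, 0.729, 0.684, 0.0]
wrist_force: [-0.4, -0.7, -0.7]
grip_width: 0.256
```

Emit:
step_arm(
  plan=[
    [-3.5,-0.1,0,0],
    [-5.5,-0.2,0,0],
    [-5.5,-0.2,0,0],
    [-5.5,-0.2,0,0],
  ],
)

```text
time: 17.9
position: [528.4, -307.0, 155.3]
orientation: [-0.0, 0.729, 0.685, 0.0]
wrist_force: [0.6, 0.4, -0.7]
grip_width: 0.262
```

Run:
```python
from rig import env
from h import *
c=env.camera("wrist");cv2.imwrite("pics/w12.png",c["frame"][...,::-1])
s=env.camera("side");crop(s,250,60,420,200,4,"pics/s12.png")
go(env,527.7,-308.4,30,86.4)
print(proj(c,(527.7,-308.4,18)))
```

```text
t 18.00 pos [ 528.5 -306.9  155.4] psi 86.5 tilt -1.0 F [ 0.1  0.  -0.9] w 0.261 => cm [-0.16 -0.07 12.54] turn 0.1
[252.24447345 181.86426332]
```

View pics/w12.png

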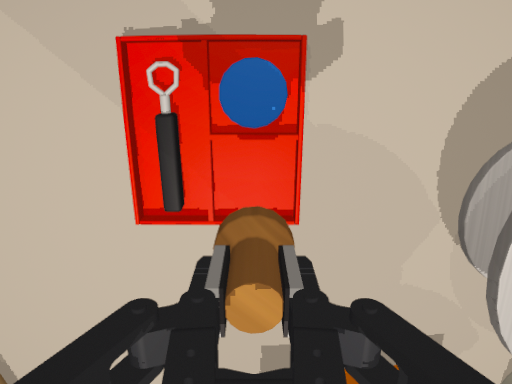

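View pics/s12.png

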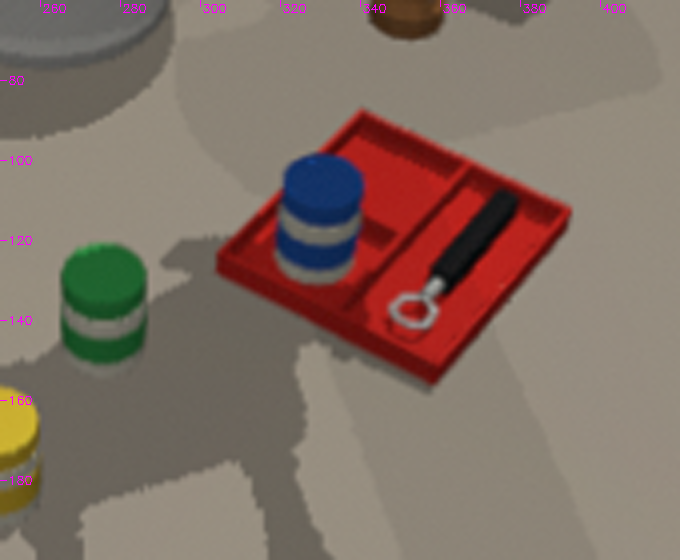

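Emit:
step_arm(
  plan=[
    [-0.1,0,3,0],
    [-0.1,0,6.5,0],
    [-0.1,0,9.5,0],
    [-0.1,0,11.5,0],
    [-0.1,0,12.3,0],
    [-0.1,0,12.5,0],
    [-0.1,0,12.5,0],
    [-0.1,0,12.5,0],
  ],
)

```text
time: 19.0
position: [528.7, -309.3, 31.0]
orientation: [0.001, 0.729, 0.685, 0.0]
wrist_force: [-0.5, 0.5, -0.4]
grip_width: 0.258
```

Emit:
step_arm(
  plan=[
    [0,0,0,0],
    [0,0,0,0],
    [0,0,0,0],
  ],
  claw=6.0,
)

```text
time: 19.38
position: [528.3, -309.2, 30.4]
orientation: [0.0, 0.729, 0.685, 0.0]
wrist_force: [0.4, -0.7, -0.8]
grip_width: 0.702
```

Emit:
step_arm(
  plan=[
    [0,0,-2,0],
    [0,0,-6,0],
    [0,0,-11,0],
    [0,0,-12,0],
  ],
)

```text
time: 19.88
position: [529.6, -310.1, 153.6]
orientation: [0.002, 0.729, 0.685, 0.0]
wrist_force: [-0.8, 0.5, -0.2]
grip_width: 0.702
```

Run:
```python
from rig import env
from h import *
c=env.camera("wrist");cv2.imwrite("pics/w13.png",c["frame"][...,::-1])
go(env,468.5,81,150,85)
```

```text
t 19.93 pos [ 529.3 -309.8  153.1] psi 86.4 tilt -1.0 F [ 0.1 -1.2  0.4] w 0.700 => cm [38.63 -8.5   0.19] turn 1.4
```

View pics/w13.png

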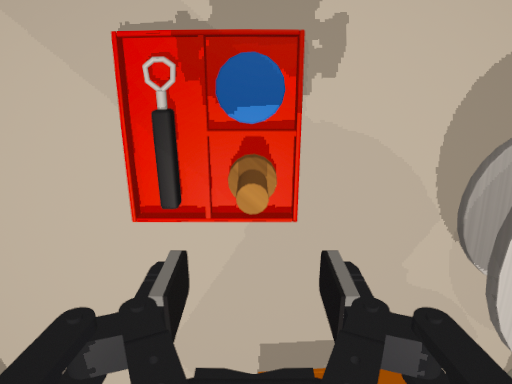

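Emit:
step_arm(
  plan=[
    [3,-0.6,0,0],
    [8,-1.7,0,1],
    [13.5,-2.9,0,1],
    [19,-4.1,0,1],
    [24.5,-5.3,0,1],
    [30,-6.5,1,1],
    [34.5,-7.6,2.5,1],
    [38,-8.3,4,1],
    [38.6,-8.5,4,1],
    [38.6,-8.5,4,1],
  ],
  claw=5.0,
)

```text
time: 21.18
position: [467.1, 81.4, 109.8]
orientation: [-0.0, 0.734, 0.679, -0.0]
wrist_force: [0.5, -0.3, -0.4]
grip_width: 0.589
```

Emit:
step_arm(
  plan=[
    [0,0,0,0],
    [0,0,0,0],
  ],
)

```text
time: 21.42
position: [467.9, 80.6, 110.5]
orientation: [0.0, 0.735, 0.678, 0.0]
wrist_force: [0.5, 0.5, -0.8]
grip_width: 0.588
```

Run:
```python
from rig import env
from h import *
import pickle
c=env.camera("wrist");cv2.imwrite("pics/w14.png",c["frame"][...,::-1])
go(env,469,81,4,85)
t,s=pickle.load(open("c0.pkl","rb"))
for k,X in dict(tail=(463.2,28.8,18),front=(468.9,110.8,18),end=(473.6,149.9,18)).items(): print(k,proj(c,X).round(1))
pickle.dump(c,open("w14.pkl","wb"))
```

```text
t 21.48 pos [467.8  80.7 110.4] psi 85.4 tilt -1.0 F [ 0.7 -0.4  0. ] w 0.584 => cm [ 0.04  0.12 10.64] turn 0.4
tail [252.3 261. ]
front [250.7 156.8]
end [252.8  98.8]
```

View pics/w14.png

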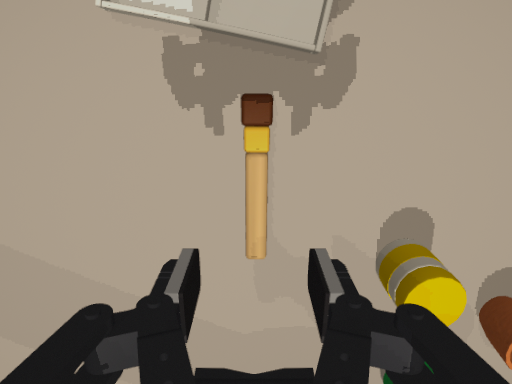

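Emit:
step_arm(
  plan=[
    [0.2,0.2,4,0],
    [0.2,0.2,7.5,0],
    [0.2,0.2,9.6,0],
    [0.2,0.2,10.5,0],
    [0.2,0.2,10.65,0],
    [0.2,0.2,10.65,0],
  ],
)

```text
time: 22.22
position: [470.1, 83.2, 4.4]
orientation: [0.0, 0.735, 0.678, 0.0]
wrist_force: [-0.7, 0.5, 0.1]
grip_width: 0.59
```

Emit:
step_arm(
  plan=[
    [0,0,0,0],
    [0,0,0,0],
    [0,0,0,0],
    [0,0,0,0],
    [0,0,0,0],
  ],
  claw=0.5,
  force=40,
)

```text
time: 22.85
position: [470.0, 83.3, 4.4]
orientation: [0.0, 0.735, 0.678, 0.0]
wrist_force: [-1.3, 0.2, 10.3]
grip_width: 0.175
```

Run:
```python
from rig import env
from h import *
psi=90-16.2; C=np.array([469.1,267.6])+[1,1]; a=np.radians(-16.2)
L=C+[-38*np.cos(a),-38*np.sin(a)]; G=L-11*np.array([np.cos(np.radians(psi)),np.sin(np.radians(psi))])
print(L,G); go(env,*G,9,psi)
```

```text
[433.60883994 279.20166203] [430.53993778 268.63843149]
t 22.85 pos [470.   83.3   4.4] psi 85.4 tilt -1.0 F [-1.3  0.2 10.3] w 0.175 => cm [18.16 -5.41 -0.46] turn 11.6
```

Emit:
step_arm(
  plan=[
    [0,0,-1,0],
    [0,0,-3.5,0],
    [1,-0.2,-7.5,0],
    [4.5,-1.3,-10,3],
    [9.5,-2.8,-10,7],
    [14,-4.2,-10,10],
    [17.3,-5.2,-10,11.6],
    [18.2,-5.4,-10,11.6],
    [18.2,-5.4,-10,11.6],
    [18.2,-5.4,-10,11.6],
  ],
)

```text
time: 24.1
position: [430.5, 268.0, 103.9]
orientation: [0.0, 0.8, 0.6, -0.0]
wrist_force: [0.5, 0.2, 0.4]
grip_width: 0.172
```

Run:
```python
from rig import env
from h import *
c=env.camera("wrist");cv2.imwrite("pics/w15.png",c["frame"][...,::-1])
go(env,430.5,268.6,9,73.8)
a=np.radians(-16.2);C=np.array([470.1,268.6])
def tp(x,y): return (C[0]+x*np.cos(a)-y*np.sin(a),C[1]+x*np.sin(a)+y*np.cos(a),18)
for q in [(-73,78),(73,78),(73,-78),(-73,-78),(-5,76),(-5,-76)]: print(q,proj(c,tp(*q)).round(1))
```

```text
t 24.15 pos [430.6 268.  103.9] psi 73.8 tilt -1.0 F [0.5 0.2 0. ] w 0.177 => cm [ 0.06 -0.02  9.49] turn -0.0
(-73, 78) [197.2  67.3]
(73, 78) [425.8  69.1]
(73, -78) [395.2 280.7]
(-73, -78) [207.7 281.7]
(-5, 76) [304.8  70.4]
(-5, -76) [295.8 279.4]
```

View pics/w15.png

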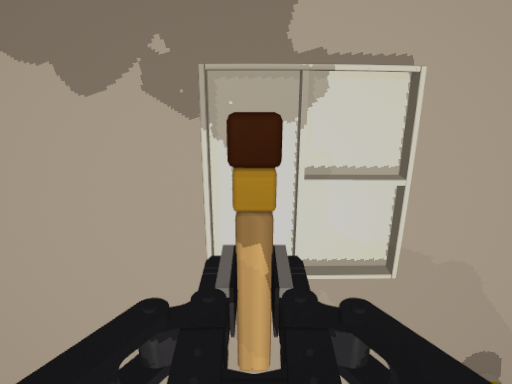

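Emit:
step_arm(
  plan=[
    [0.1,0,2.5,0],
    [0.1,0,5.5,0],
    [0.1,0,8,0],
    [0.1,0,9.2,0],
    [0.1,0,9.45,0],
    [0.1,0,9.45,0],
    [0.1,0,9.45,0],
  ],
)

```text
time: 25.02
position: [431.1, 270.1, 10.0]
orientation: [0.0, 0.8, 0.601, 0.001]
wrist_force: [0.1, -0.1, -0.6]
grip_width: 0.176
```

Emit:
step_arm(
  plan=[
    [0,0,0,0],
    [0,0,0,0],
    [0,0,0,0],
  ],
  claw=2.5,
)

```text
time: 25.4
position: [430.6, 270.0, 9.4]
orientation: [0.0, 0.8, 0.601, 0.0]
wrist_force: [-0.4, -0.6, -0.2]
grip_width: 0.293
```

Emit:
step_arm(
  plan=[
    [0,0,-2,0],
    [0,0,-6,0],
    [0,0,-11,0],
    [0,0,-13.5,0],
  ],
)

```text
time: 25.9
position: [431.1, 270.2, 146.7]
orientation: [0.0, 0.8, 0.601, 0.001]
wrist_force: [0.8, 0.1, -0.6]
grip_width: 0.293
```

Run:
```python
from rig import env
from h import *
c=env.camera("wrist");cv2.imwrite("pics/w16.png",c["frame"][...,::-1])
go(env,597,-165,150,85)
```

```text
t 25.95 pos [432.  270.7 148.7] psi 73.8 tilt -1.0 F [1.9 1.6 3.6] w 0.293 => cm [-37.25  27.97  -0.15] turn -11.2
```

View pics/w16.png

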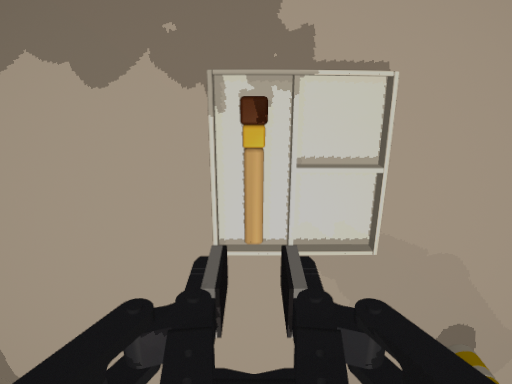

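Emit:
step_arm(
  plan=[
    [-2,1.5,0,0],
    [-6,4.5,0,-2],
    [-11,8,0,-5],
    [-16,12,0,-8],
    [-21,15.8,0,-11],
    [-26,19.5,0,-11],
    [-30.5,23,0,-11],
    [-35,26.3,0,-11],
    [-37.2,28,0,-11],
    [-37.2,28,0,-11],
  ],
  claw=8.5,
)

```text
time: 27.2
position: [596.2, -167.2, 143.8]
orientation: [0.0, 0.739, 0.674, -0.0]
wrist_force: [0.1, 0.6, 0.4]
grip_width: 0.994
```

Emit:
step_arm(
  plan=[
    [0,0,0,0],
    [0,0,0,0],
  ],
)

```text
time: 27.45
position: [595.6, -164.3, 144.3]
orientation: [-0.0, 0.738, 0.675, -0.0]
wrist_force: [0.3, 0.3, -0.2]
grip_width: 0.996
```

Run:
```python
from rig import env
from h import *
c=env.camera("wrist");cv2.imwrite("pics/w17.png",c["frame"][...,::-1])
s=env.camera("side");crop(s,150,200,310,370,4,"pics/s17.png")
go(env,597.5,-109,24,85)
print(proj(c,(595.3,-110.8,60)))
```

```text
t 27.55 pos [ 595.8 -164.5  144.4] psi 84.9 tilt -1.0 F [-0.8 -0.3  0.2] w 0.996 => cm [ 5.54 -0.32 12.04] turn -0.1
[245.04581708 125.14066442]
```

View pics/w17.png

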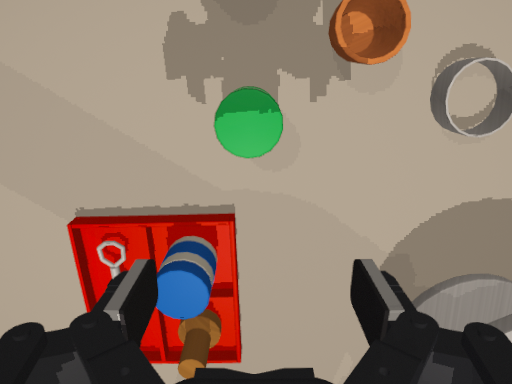

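View pics/s17.png

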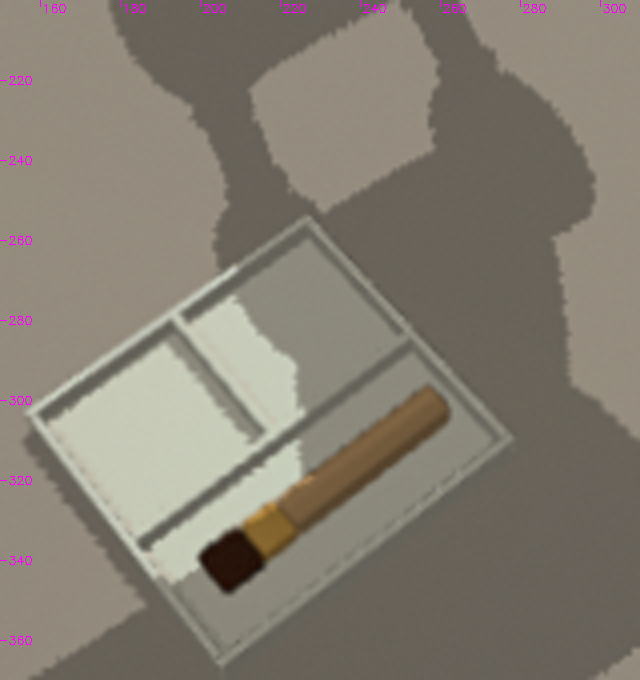

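Emit:
step_arm(
  plan=[
    [2.5,-0.2,0.5,0],
    [5,-0.3,2,0],
    [5.55,-0.35,4.5,0],
    [5.55,-0.35,8,0],
    [5.55,-0.35,11,0],
    [5.55,-0.35,12,0],
    [5.55,-0.35,12.05,0],
    [5.55,-0.35,12.05,0],
  ],
)

```text
time: 28.55
position: [598.1, -109.9, 24.9]
orientation: [0.001, 0.738, 0.675, 0.0]
wrist_force: [0.5, 0.7, -0.7]
grip_width: 0.998
```

Emit:
step_arm(
  plan=[
    [0,0,0,0],
    [0,0,0,0],
    [0,0,0,0],
    [0,0,0,0],
    [0,0,0,0],
  ],
  claw=3.5,
  force=50,
)

```text
time: 29.18
position: [597.6, -109.8, 24.5]
orientation: [0.0, 0.738, 0.675, 0.0]
wrist_force: [-1.3, 1.1, 9.6]
grip_width: 0.527
```

Run:
```python
from rig import env
from h import *
a=np.radians(-16.2);C=np.array([470.1,269.2])
for sgn in (1,-1):
    G=C+[33*np.cos(a)-38*sgn*np.sin(a),33*np.sin(a)+38*sgn*np.cos(a)]
    print(G); go(env,*G,29.5,73.8)
```

```text
[512.39135366 296.48445356]
t 29.18 pos [ 597.6 -109.8   24.5] psi 84.8 tilt -1.0 F [-1.3  1.1  9.6] w 0.527 => cm [ 39.7  -12.15  -0.52] turn 11.0
[491.1880296  223.50213344]
t 29.18 pos [ 597.6 -109.8   24.5] psi 84.8 tilt -1.0 F [-1.3  1.1  9.6] w 0.527 => cm [ 32.24 -13.6   -0.52] turn 11.0
```

Emit:
step_arm(
  plan=[
    [0,0,-1,0],
    [0,0,-4,0],
    [1,-0.4,-8,0],
    [4.5,-1.9,-11,1],
    [9.5,-4,-12,4],
    [15,-6.3,-12,7],
    [20.5,-8.6,-12,10],
    [26,-11,-12,11],
    [30.5,-12.9,-12,11],
    [32.2,-13.6,-12,11],
  ],
)

```text
time: 30.42
position: [489.9, 225.4, 144.3]
orientation: [-0.0, 0.799, 0.602, 0.0]
wrist_force: [-0.7, 0.1, -1.4]
grip_width: 0.528
```

Emit:
step_arm(
  plan=[
    [0,0,0,0],
    [0,0,0,0],
    [0,0,0,0],
  ],
)

```text
time: 30.8
position: [491.5, 222.1, 143.8]
orientation: [0.0, 0.8, 0.6, -0.0]
wrist_force: [0.5, -0.2, -1.9]
grip_width: 0.526
```

Run:
```python
from rig import env
from h import *
c=env.camera("wrist");cv2.imwrite("pics/w18.png",c["frame"][...,::-1])
s=env.camera("side");crop(s,150,200,310,370,4,"pics/s18.png")
go(env,491.2,223.5,29.5,73.8)
```

```text
t 30.90 pos [491.3 222.4 143.8] psi 73.8 tilt -1.0 F [ 0.2  0.3 -1.7] w 0.523 => cm [ 0.11 -0.05 11.43] turn -0.0
```

View pics/w18.png

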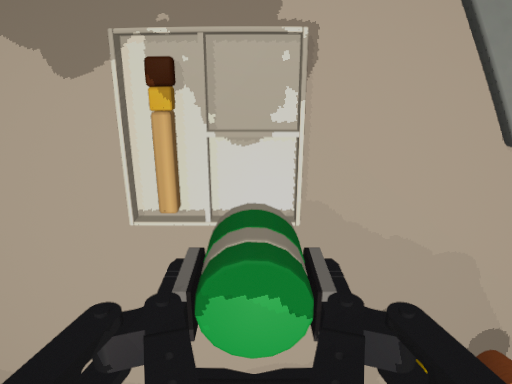

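View pics/s18.png

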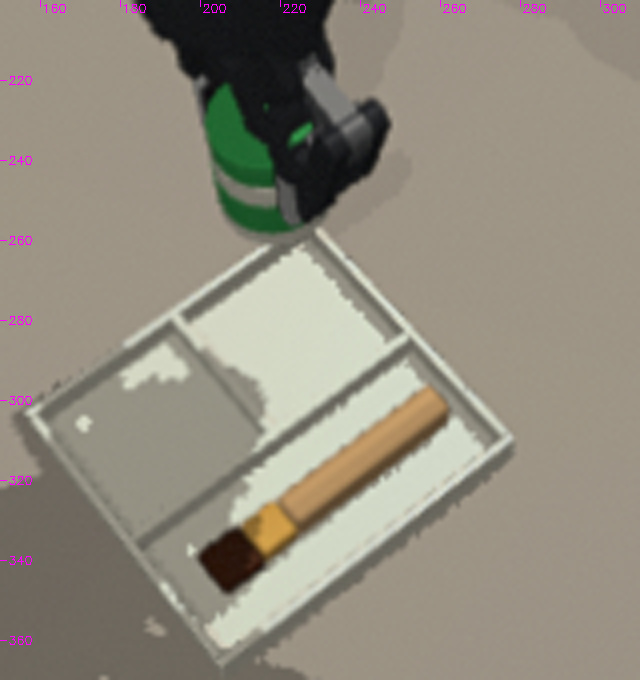

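Emit:
step_arm(
  plan=[
    [0.1,0,3,0],
    [0.1,0,6,0],
    [0.1,0,8.5,0],
    [0.1,0,10.5,0],
    [0.1,0,11.2,0],
    [0.1,0,11.4,0],
    [0.1,0,11.4,0],
    [0.1,0,11.4,0],
  ],
)

```text
time: 31.9
position: [491.7, 224.3, 30.4]
orientation: [0.0, 0.8, 0.601, 0.001]
wrist_force: [0.4, -0.3, -1.4]
grip_width: 0.525
```

Emit:
step_arm(
  plan=[
    [0,0,0,0],
    [0,0,0,0],
    [0,0,0,0],
  ],
  claw=8.0,
)

```text
time: 32.28
position: [491.4, 224.2, 29.9]
orientation: [0.0, 0.8, 0.601, 0.0]
wrist_force: [0.2, 1.0, 0.0]
grip_width: 0.937
```

Emit:
step_arm(
  plan=[
    [0,0,-2,0],
    [0,0,-6,0],
    [0,0,-11,0],
    [-3,0,-13,0],
    [-7,0,-13,0],
    [-12,0,-13,0],
    [-17,0,-13,0],
    [-20,0,-13,0],
    [-20,0,-13,0],
    [-20,0,-13,0],
  ],
)

```text
time: 33.52
position: [435.8, 32.3, 159.9]
orientation: [0.0, 0.8, 0.6, 0.0]
wrist_force: [0.4, 0.6, 1.2]
grip_width: 0.935
```

Run:
```python
from rig import env
from h import *
for n in ("wrist","side","top"): cv2.imwrite(f"pics/f_{n}.png",env.camera(n)["frame"][...,::-1])
c=env.camera("side");crop(c,150,200,310,370,4,"pics/fs_w.png");crop(c,250,60,420,200,4,"pics/fs_r.png")
go(env,491.2,223.5,29.5,73.8)
```

```text
t 33.73 pos [435.8  32.7 159.7] psi 73.9 tilt -1.0 F [0.6 0.5 0.1] w 0.938 => cm [19.87  0.03 13.02] turn 0.1
```

View pics/f_side.png

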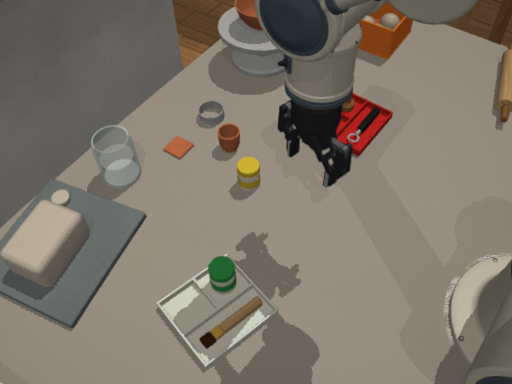

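View pics/fs_w.png

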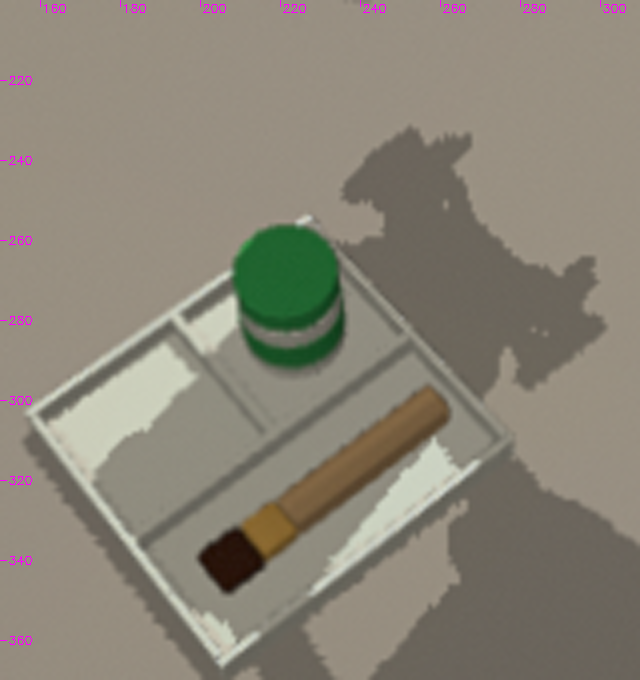

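View pics/fs_r.png

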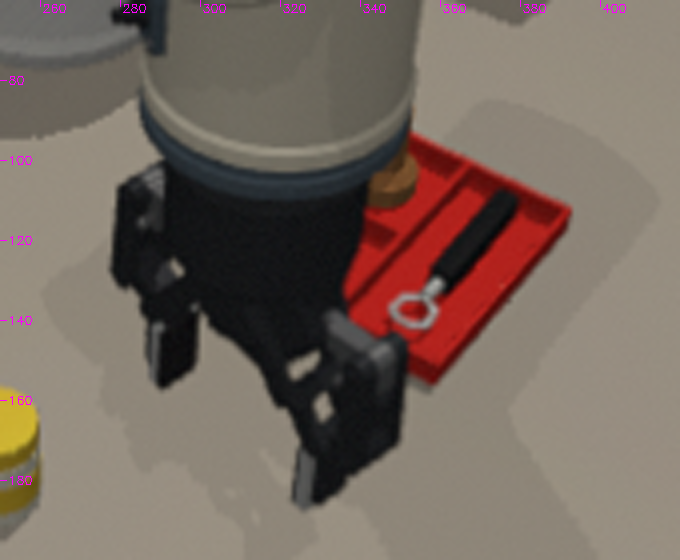

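View pics/f_top.png

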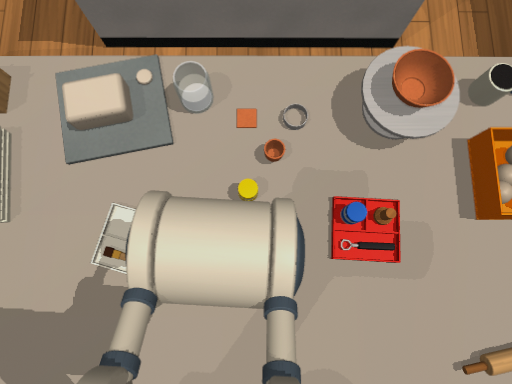

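Run:
```python
from rig import env
print(env.sign_off(), env.observe()["time"])
```

```text
the job is handed in; nothing more can be done
the job is handed in; nothing more can be done
```

Both kits are made up and the job is handed in; the last clock reading before hand-in was about 33.7 s of the 128 s allowed.

- **Order:** I filled the red tray first (loop tool, blue pot, stamp), then the white tray (brush, green pot).
- **Red tray:** The last top picture shows the loop tool lying along the long pocket. It also shows the blue pot and the stamp upright, one in each square pocket. In the last side picture the arm hid the blue pot and most of the stamp; earlier wrist pictures showed both upright.
- **White tray:** The last side picture shows the brush lying along the long pocket and the green pot upright in the square pocket at the tray's −y end.
- **Left alone:** The yellow pot (top picture about 248, 188) and the terracotta cup (about 274, 149) are at the same pixels as at the start. The gripper was open and touching nothing at hand-in.

**Disagreements:**
- The wrist camera placed things about 1–3 mm farther out in x and y than the top camera. I corrected towards the wrist camera.
- Two-view heights for the pots, stamp and cup came out 1–4 mm below the text's figures.
- Two-view heights for the tray rims and the tools were rougher, with errors up to 17 mm from poor edge picks. I used the text's figures for those.

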